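# Put the wide scraper back into its slot block

## Task

The wide wood-handled scraper has been left hanging in a steel channel offcut on the welding bench. Put it away: slide its blade down into the long slot of the larger wooden block until it is fully home, with the handle sitting on the block. Lower it in rather than dropping it, then let go of it; leave the small scraper that lies on the bench alone.

Things in the scene. Friction and masses are not known exactly. Their poses are not given: they have to be found in the camera images.
- scraper: Wide scraper, about 280 g, upright. Origin: centre of the handle's flat underside. Wooden handle above it: 100 mm long (y), 38 thick (x), 44 tall (z). Steel blade below it: 80 mm wide (y), 4 thick (x), 60 long, pointing down -z. Starts hanging in a fixed steel U-channel (34 mm wide, 24 inside, 90 long, 70 tall), handle resting on its edges: grip the handle across x in its upper half, lift over 60 mm to free it.
- long_block: The larger wooden block, fixed: 150 mm long (y), 80 wide (x), 75 tall. Origin: centre of its underside, on the bench; z up. Slot in its top, centred, along y: 110 mm long, 20 wide, 69 deep, empty. The blade goes in with its width along the slot, either way round, until the underside of the handle rests on the block's top.
- short_block: A shorter wooden block, fixed, not to be used: 95 mm long (its y), 80 mm wide (x), 75 mm tall, with a slot 55 mm long and 20 mm wide, too short for the wide blade. Origin: centre of its underside.
- small_scraper: Small scraper lying flat on the bench, to be left alone: wooden handle 60 x 44 x 38 mm with a steel blade 45 mm wide, 60 mm long, 4 mm thick. Origin: centre of the handle end from which the blade starts, 19 mm above the bench; its -z points along the blade.

How it is judged:
On the way:
1. the wide blade is at least 40 mm down the long slot while the fingers still hold the scraper (x of scraper in the frame of long_block between -0.014 and 0.014 m and y of scraper in the frame of long_block between -0.022 and 0.022 m and z of scraper in the frame of long_block below 0.095 m and contact force between the fingers and scraper above 0.5 N), for 0.1 s.
At the end, for the whole second after the job is handed in: The wide scraper stands in the long slot of the larger block, let go and at rest: its origin within 14 mm across and 22 mm along the slot's centre, the underside of the handle within 7 mm of the block's top, upright within 10 degrees, its blade along the slot within 17 degrees (x of scraper in the frame of long_block between -0.014 and 0.014 m and y of scraper in the frame of long_block between -0.022 and 0.022 m and z of scraper in the frame of long_block between 0.07 and 0.082 m and angle between scraper's own z axis and vertical below 0.17 rad and angle between the y axis of scraper and the y axis of long_block, either way round below 0.3 rad and linear speed of scraper below 0.02 m/s); the robot touches nothing.
It fails at once if the small scraper is moved by more than 30 mm (distance of small_scraper from where it was at the start of the episode above 0.03 m).
It also fails if it takes over 38 s, if anything falls off the work surface, if the arm or the gripper's body presses on something with over 40 N, if the wrist force passes 120 N, or if a joint passes its speed limit or range.

## Robot

A 6-joint arm with a two-finger parallel gripper is mounted at the origin on the work surface. World frame = base frame: x ahead of the robot, y to its left, z up, the work surface at z = 0. Lengths are in m, angles in rad, forces in N, time in s.
With the tool pointing down it reaches from about 0.3 to 0.775 m from the base axis. Payload 14.6 kg.
Tool frame: the origin (TCP) lies midway between the tips of the shut fingers; the grasp point (between the pads) lies 19 mm behind it (ctrl.pinch_z is the distance from the TCP to the grasp point, in m); z points along the fingers, y is the line along which they close (so a half turn about z gives the same grasp; the last joint's range is limited). The gripper opens to 94 mm and grips with 3 to 60 N. Pads are 16 mm wide; open, the fingers measure 119 mm over their backs; the gripper's body (75 mm by 177 mm) begins 78 mm behind the grasp point.
Start: joints at [1.062, 0.3, 1.521, -0, 1.321, -0.067], TCP at [0.235, 0.497, 0.205] pointing down, gripper open.
Joint ranges: [-3.03, 3.03], [-0.79, 2.21], [0.23, 2.52], [-1.04, 4.18], [0, 3.07], [-2.55, 2.55]. Speed limits (rad/s): [2.22, 2.22, 2.57, 3.14, 3.14, 3.14].

## Interface

Orientations are given as [roll, pitch, yaw] about the fixed x, y, z axes, in that order (R = Rz(yaw) Ry(pitch) Rx(roll)).
In Python, from station import ctrl gives the robot as it stands.
- The arm moves only by the tool jog_arm, never from a script. Its argument "motion" is a list of rows, each a list of 7 numbers: the shift along the tool's x, y, z in m, then the turn, a rotation vector about the tool's x, y, z in rad, then the opening, from -1 (shut) to 1 (fully open). In form: [[tx, ty, tz, rx, ry, rz, gripper], ...]. A call has 1 to 5 rows; each row shifts and turns the commanded pose from where the row before left it, along the tool's axes as they then stand; what a row does not reach is not made up. A row lasts 1/10 s, in which the tool goes at most 50 mm and 8.59 degrees, less where a joint would pass 70% of its speed; a pose out of reach is approached as far as the arm can. A call is refused whole if a number of a shift passes 0.05 or a number of a turn 0.15, either way. A call with a gripper value outside its range is refused whole. The fingers move at their own pace and stop on an object; "squeeze" is the grip in N (left out, the last holds). Time passes only in rows, so rows that do not move let the fingers close. It gives the time, the measured TCP pose, the force, the opening and the grip force at its end, in the units of the state.
- ctrl.get_obs(): the state, without advancing time (a new reading comes with each control period).
- ctrl.camera(name): name is "scene" or "top"; returns the picture (420x560x3 uint8, red, green, blue); there is no depth.
- ctrl.camera_model(name): a dict with "intrinsics" (3x3 intrinsics, pixels), "rvec" (rotation vector, rad) and "tvec" (3), from world to camera coordinates, as OpenCV has them. Camera axes: x right, y down, z forward; pixel columns grow to the right and rows downward; lengths in m; the calibration is good to about 2 mm. A picture is of the moment at which its call begins. camera_model takes no time and is no camera call.
- ctrl.hand_in(): hands the job in; it is judged then, once.
The state is a dict: "time_s": time; "qpos": joint angles; "joint_vel": joint speeds; "tau": joint torques, N m; "ee_pos": TCP position; "eef_rot": TCP orientation; "force": force on the tool from outside, world axes, zero at the start; "moment": the same for the moment, N m; "grip_width": finger opening in m; "grip_force": force on a finger pad.
Only numpy, scipy, OpenCV 4.12 (cv2) and the standard library are available. Lean on these libraries where they do the work, as an engineer would, in place of code of your own. Each camera call takes 0.05 s, during which the arm holds its last target. There are 200 camera calls.

## Working session

There is one attempt and no reset: what is moved stays moved. The work goes in short steps, Python scripts to look and compute and a tool call to move; the robot and the scene stay as the last step left them, time stands still between calls to the robot, and variables do not carry over. Pictures are saved under pics/ and viewed, at most 10 in all, crops included, and the job is handed in when it is done.

Besides the shell and the picture viewer there is one more tool, called after "Emit:" in YAML: its name, and indented under it one key for each argument. jog_arm: Moves the arm, as the interface text tells. Its arguments: {"type":"object","properties":{"motion":{"type":"array"},"squeeze":{"type":"number"}},"required":["motion"]}

```bash
mkdir -p pics
python3 - <<'E'
from station import ctrl
import cv2
for n in("scene","top"):
    cv2.imwrite(f"pics/{n}0.png",cv2.cvtColor(ctrl.camera(n),cv2.COLOR_RGB2BGR)); print(ctrl.camera_model(n))
print(ctrl.get_obs())
E
```

```text
{'intrinsics': array([[389.94192565,   0.        , 281.84953692],
       [  0.        , 389.94192565, 207.90186946],
       [  0.        ,   0.        ,   1.        ]]), 'rvec': array([ 2.24748272,  0.76487222, -0.34012182]), 'tvec': array([-0.50505302, -0.21098989,  1.21527069])}
{'intrinsics': array([[413.98787564,   0.        , 283.05441795],
       [  0.        , 413.98787564, 214.44273782],
       [  0.        ,   0.        ,   1.        ]]), 'rvec': array([ 2.13444018, -2.13789392,  0.21189314]), 'tvec': array([-0.01554614,  0.64229671,  1.0012942 ])}
{'time_s': 0.1, 'qpos': array([ 1.06239928e+00,  3.00405343e-01,  1.52150103e+00,  1.93152288e-05,
        1.32073521e+00, -6.65999740e-02]), 'joint_vel': array([-1.72114057e-05,  1.31602668e-03, -1.73227314e-03, -2.03589692e-05,
        6.65124480e-05, -1.31611431e-03]), 'tau': array([ 1.45116468e-03, -5.32649839e+01, -3.53285229e+01,  7.09751202e-02,
        2.35537381e-02, -7.11830330e-05]), 'ee_pos': array([0.2350427 , 0.49698452, 0.20495627]), 'eef_rot': array([-3.14054729e+00, -8.84754876e-05,  2.69979074e+00]), 'force': array([0.4024389 , 0.21454642, 0.01663113]), 'moment': array([0.00645067, 0.02898565, 0.01570177]), 'grip_force': 0.0, 'grip_width': 0.09411034447682817}
```

View pics/scene0.png

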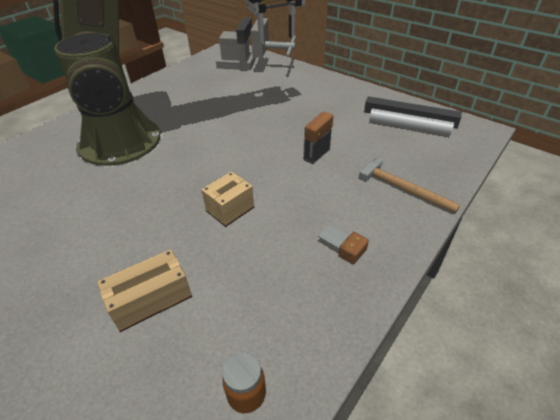

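View pics/top0.png

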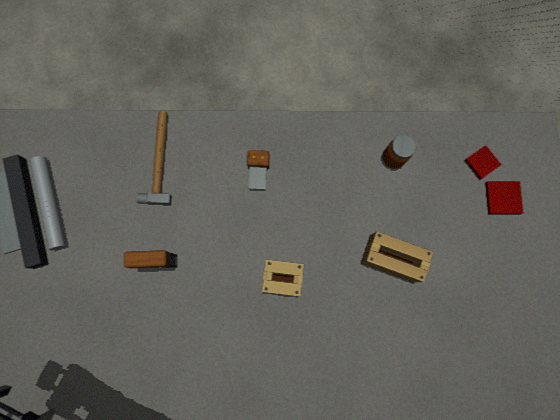

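The top view shows the wide scraper around (148,259), the long block around (398,257), the short block at (283,278) and the small scraper at (258,170). I'll enlarge both targets.

Run:
```python
import cv2,numpy as np
t=cv2.imread("pics/top0.png");s=cv2.imread("pics/scene0.png")
f=lambda im,x,y,w,h:cv2.resize(im[y:y+h,x:x+w],None,fx=5,fy=5,interpolation=cv2.INTER_CUBIC)
a=np.hstack([f(t,115,235,75,58),f(t,360,225,80,58)]);b=np.hstack([f(s,290,105,55,62),f(s,95,250,100,62)])
cv2.imwrite("pics/crop.png",np.vstack([a,b])if a.shape[1]==b.shape[1] else np.vstack([a[:,:775],b[:,:775]]));print(a.shape,b.shape)
```

```text
(290, 775, 3) (310, 775, 3)
```

View pics/crop.png

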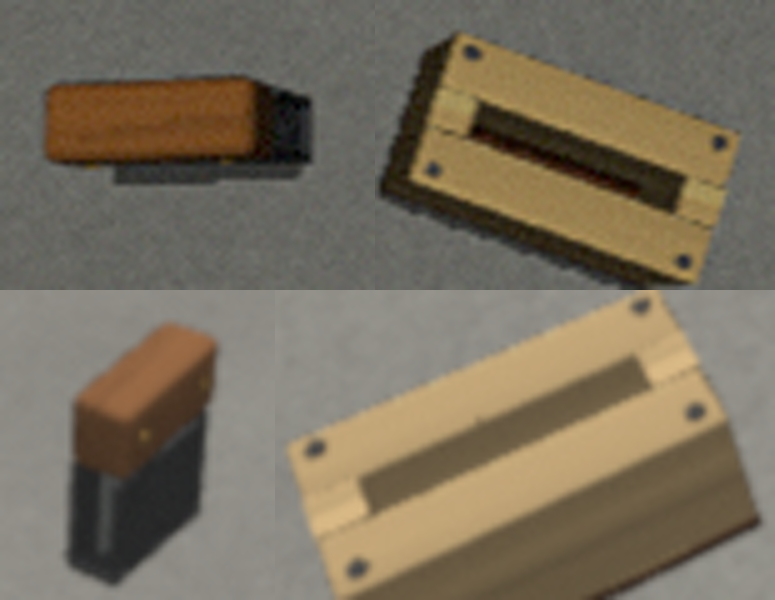

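The crops show clear corners of the handle's top face and of the block's top and slot. I'll fit both poses from both cameras.

```bash
cat > h.py <<'E'
from station import ctrl
import numpy as np,cv2
from scipy.optimize import least_squares
M={n:ctrl.camera_model(n) for n in("scene","top")}
def proj(n,P):
    m=M[n];return cv2.projectPoints(np.array(P,float),m["rvec"],m["tvec"],m["intrinsics"],None)[0][:,0]
def place(p,L):
    c,s=np.cos(p[2]),np.sin(p[2]);L=np.array(L,float)
    return np.c_[p[0]+c*L[:,0]-s*L[:,1],p[1]+s*L[:,0]+c*L[:,1],p[3]+L[:,2]]
def fit(obs,p0):
    f=lambda p:np.concatenate([(proj(n,place(p,L))-np.array(px)).ravel() for n,L,px in obs])
    r=least_squares(f,p0,loss="soft_l1");print(r.x.round(4),"yaw deg",np.degrees(r.x[2]).round(1));print(f(r.x).reshape(-1,2).round(1).tolist());return r.x
E
python3 - <<'E'
from h import *
for n in M: print(n,proj(n,[[.4,.3,0],[.5,.3,0],[.4,.4,0]]).round())
T=lambda L,ox,oy,cx,cy:[((x-ox)/5+cx,(y-oy)/5+cy) for x,y in L]
# handle: top face, local y along length; top image right = -y world
H=[(.019,.05,.044),(.019,-.05,.044),(-.019,-.05,.044),(-.019,.05,.044)]
top=T([(47,87),(257,76),(262,160),(47,162)],0,0,115,235)
def back(n,px,z):
    m=M[n];R=cv2.Rodrigues(m["rvec"])[0];C=-R.T@m["tvec"];d=R.T@np.linalg.solve(m["intrinsics"],[*px,1]);return C+d*(z-C[2])/d[2]
print("handle top",[back("top",p,.114).round(3) for p in top])
sc=T([(75,400),(165,322),(217,347),(133,418)],0,290,290,105)
print("handle scene",[back("scene",p,.114).round(3) for p in sc])
bt=T([(458,33),(740,132),(693,283),(413,182)],375,0,360,225);print("block",[back("top",p,.075).round(3) for p in bt])
sl=T([(474,102),(688,180),(672,213),(470,130)],375,0,360,225);print("slot",[back("top",p,.075).round(3) for p in sl])
bs=T([(290,447),(725,425),(340,597)],275,290,95,250);print("blk scene",[back("scene",p,.075).round(3) for p in bs])
ss=T([(360,480),(638,357),(652,385),(374,513)],275,290,95,250);print("slot scene",[back("scene",p,.075).round(3) for p in ss])
E
```

```text
scene [[280. 140.]
 [307. 152.]
 [299. 126.]]
top [[160. 311.]
 [162. 272.]
 [121. 311.]]
handle top [array([0.541, 0.36 , 0.114]), array([0.546, 0.261, 0.114]), array([0.506, 0.257, 0.114]), array([0.506, 0.358, 0.114])]
handle scene [array([0.52 , 0.259, 0.114]), array([0.514, 0.354, 0.114]), array([0.552, 0.349, 0.114]), array([0.554, 0.263, 0.114])]
block [array([ 0.595, -0.251,  0.075]), array([ 0.546, -0.39 ,  0.075]), array([ 0.471, -0.361,  0.075]), array([ 0.521, -0.225,  0.075])]
slot [array([ 0.561, -0.257,  0.075]), array([ 0.522, -0.362,  0.075]), array([ 0.506, -0.353,  0.075]), array([ 0.547, -0.255,  0.075])]
blk scene [array([ 0.478, -0.363,  0.075]), array([ 0.604, -0.254,  0.075]), array([ 0.55 , -0.39 ,  0.075])]
slot scene [array([ 0.512, -0.356,  0.075]), array([ 0.551, -0.253,  0.075]), array([ 0.566, -0.259,  0.075]), array([ 0.529, -0.361,  0.075])]
```

Run:
```python
from h import *
T=lambda L,ox,oy,cx,cy:[((x-ox)/5+cx-.4,(y-oy)/5+cy-.4) for x,y in L]
r=lambda a,b,z:[(a,b,z),(a,-b,z),(-a,-b,z),(-a,b,z)]
H=r(.019,.05,.044);B=r(.04,.075,.075);S=r(.01,.055,.075)
ht=T([(47,87),(257,76),(262,160),(47,162)],0,0,115,235)
hs=T([(133,418),(75,400),(165,322),(217,347)],0,290,290,105); hs=[(hs[3]),hs[0],hs[1],hs[2]]
o=[("top",H,ht),("scene",H,hs)]
for obs in ([("top",H,ht)],[("scene",H,hs)],o): 
  fit(obs,[.53,.31,0,.07])
bt=T([(458,33),(740,132),(693,283),(413,182)],375,0,360,225)
st=T([(474,102),(688,180),(672,213),(470,130)],375,0,360,225)
bs=T([(725,425),(340,597),(290,447)],275,290,95,250)
ss=T([(652,385),(374,513),(360,480),(638,357)],275,290,95,250)
ot=[("top",B,bt),("top",S,st)];os=[("scene",B[:3],bs),("scene",S,ss)]
print("block")
for obs in (ot,os,ot+os): fit(obs,[.53,-.31,-.3,0])
```

```text
[0.5261 0.3119 0.0374 0.0638] yaw deg 2.1
[[0.2, -0.3], [0.5, 0.2], [-0.6, -0.6], [-0.2, 0.7]]
[0.4867 0.381  0.0461 0.0159] yaw deg 2.6
[[0.2, -0.8], [-0.3, 0.3], [0.3, -0.2], [-0.1, 0.6]]
[0.527  0.3126 0.0436 0.0645] yaw deg 2.5
[[-0.2, -0.6], [0.1, -0.3], [-0.9, -1.1], [-0.5, 0.4], [0.5, -1.0], [-1.5, 1.3], [-1.9, 0.5], [-0.6, 0.0]]
block
[ 0.5359 -0.3119 -0.3533 -0.02  ] yaw deg -20.2
[[0.2, -0.1], [-0.1, 0.3], [0.3, 0.1], [-0.4, -0.4], [0.9, -0.2], [-0.6, -0.9], [0.3, 0.0], [-0.7, 1.6]]
[ 0.5285 -0.3039 -0.365  -0.0128] yaw deg -20.9
[[0.3, -0.7], [-0.0, 0.5], [0.1, -0.5], [-0.0, 1.1], [0.0, 0.4], [0.2, -0.6], [-0.6, -0.1]]
[ 0.5349 -0.3063 -0.3585 -0.0045] yaw deg -20.5
[[-0.3, -0.6], [0.0, 0.4], [0.2, 0.5], [-1.3, -0.6], [0.3, -0.6], [-0.6, -0.8], [0.2, 0.2], [-1.3, 1.3], [0.8, -1.0], [-0.4, 1.1], [-0.7, -0.2], [0.2, 0.9], [-0.3, 0.7], [-0.2, -0.4], [-0.4, -0.4]]
```

Fits agree: the scraper is at about (0.528, 0.309) with yaw 2.5°, and the long block at (0.535, -0.307) with yaw -20.4°. Now moving over the handle.

Emit:
jog_arm:
  motion:
    - [-0.043, -0.0056, 0, 0, 0, 0, 1]
    - [-0.043, -0.0056, 0, 0, 0, 0, 1]
    - [-0.043, -0.0056, 0, 0, 0, 0, 1]
    - [-0.043, -0.0056, 0, 0, 0, 0, 1]
    - [-0.043, -0.0056, 0, 0, 0, 0, 1]

```text
time_s: 0.6
ee_pos: [0.4188, 0.3787, 0.2053]
eef_rot: [-3.141, -0.0, 2.7]
force: [-0.3, 0.3, 0.3]
grip_width: 0.0944
grip_force: 0.0
```

Emit:
jog_arm:
  motion:
    - [-0.043, -0.0056, 0, 0, 0, 0, 1]
    - [-0.043, -0.0056, 0, 0, 0, 0, 1]
    - [-0.043, -0.0056, 0, 0, 0, 0, 1]
    - [0, 0, 0, 0, 0, 0.136, 1]
    - [0, 0, 0, 0, 0, 0.136, 1]

```text
time_s: 1.1
ee_pos: [0.5277, 0.3085, 0.2046]
eef_rot: [-3.14, -0.001, 2.421]
force: [-0.9, 0.2, 0.1]
grip_width: 0.0938
grip_force: 0.0
```

Emit:
jog_arm:
  motion:
    - [0, 0, 0, 0, 0, 0.136, 1]
    - [0, 0, 0, 0, 0, 0.136, 1]
    - [0, 0, 0, 0, 0, 0.136, 1]
    - [0, 0, 0, 0, 0, 0.136, 1]
    - [0, 0, 0, 0, 0, 0.136, 1]

```text
time_s: 1.6
ee_pos: [0.5268, 0.3095, 0.205]
eef_rot: [-3.141, 0.0, 1.742]
force: [-0.5, 0.1, 0.2]
grip_width: 0.094
grip_force: 0.0
```

Emit:
jog_arm:
  motion:
    - [0, 0, 0, 0, 0, 0.136, 1]
    - [0, 0, 0, 0, 0, 0, 1]
    - [0, 0, 0, 0, 0, 0, 1]

```text
time_s: 1.9
ee_pos: [0.5269, 0.3096, 0.2052]
eef_rot: [-3.141, 0.0, 1.616]
force: [0.1, -0.6, 0.7]
grip_width: 0.0938
grip_force: 0.0
```

Emit:
jog_arm:
  motion:
    - [0, 0, 0.03, 0, 0, 0, 1]
    - [0, 0, 0.03, 0, 0, 0, 1]
    - [0, 0, 0.03, 0, 0, 0, 1]
    - [0, 0, 0.02, 0, 0, 0, 1]
    - [0, 0, 0.016, 0, 0, 0, 1]

```text
time_s: 2.4
ee_pos: [0.5265, 0.3094, 0.0778]
eef_rot: [-3.14, 0.001, 1.616]
force: [-0.4, -0.0, 0.4]
grip_width: 0.094
grip_force: 0.0
```

Run:
```python
from station import ctrl
import cv2,numpy as np
s=ctrl.camera("scene")[60:190,250:400,::-1];t=ctrl.camera("top")[190:320,80:230,::-1]
cv2.imwrite("pics/g.png",cv2.resize(np.hstack([s,t]),None,fx=2.6,fy=2.6,interpolation=2))
```

```text
(no output)
```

View pics/g.png

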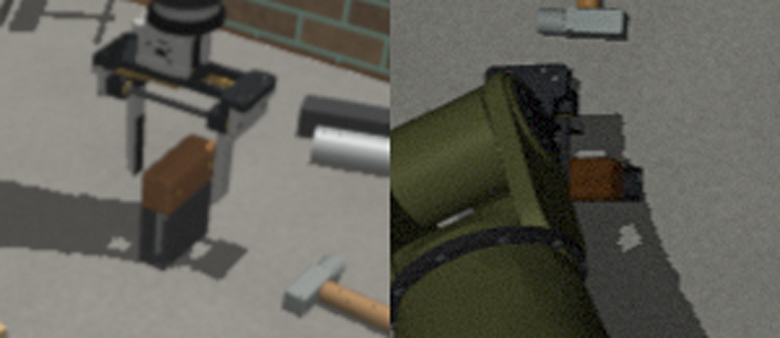

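The picture shows the fingers on both sides of the handle (scene crop (135,130) and (225,140)). Closing.

Emit:
jog_arm:
  motion:
    - [0, 0, 0, 0, 0, 0, -1]
    - [0, 0, 0, 0, 0, 0, -1]
    - [0, 0, 0, 0, 0, 0, -1]
    - [0, 0, 0, 0, 0, 0, -1]
    - [0, 0, 0, 0, 0, 0, -1]
  squeeze: 45

```text
time_s: 3.0
ee_pos: [0.5271, 0.3097, 0.0798]
eef_rot: [3.141, -0.0, 1.612]
force: [-0.2, -0.3, -0.1]
grip_width: 0.0572
grip_force: 0.0
```

Emit:
jog_arm:
  motion:
    - [0, 0, 0, 0, 0, 0, -1]
    - [0, 0, 0, 0, 0, 0, -1]
    - [0, 0, 0, 0, 0, 0, -1]
    - [0, 0, 0, 0, 0, 0, -1]
    - [0, 0, 0, 0, 0, 0, -1]

```text
time_s: 3.5
ee_pos: [0.5271, 0.3096, 0.0795]
eef_rot: [3.141, -0.0, 1.612]
force: [1.4, 0.1, 0.6]
grip_width: 0.0373
grip_force: 45.0
```

Emit:
jog_arm:
  motion:
    - [0, 0, -0.015, 0, 0, 0, -1]
    - [0, 0, -0.025, 0, 0, 0, -1]
    - [0, 0, -0.03, 0, 0, 0, -1]
    - [0, 0, -0.03, 0, 0, 0, -1]
    - [0, 0, -0.03, 0, 0, 0, -1]

```text
time_s: 4.0
ee_pos: [0.5267, 0.3095, 0.2116]
eef_rot: [3.141, -0.0, 1.612]
force: [-0.0, 0.2, -1.9]
grip_width: 0.0378
grip_force: 45.0
```

Run:
```python
from station import ctrl
import cv2,numpy as np
s=ctrl.camera("scene")[40:170,250:400,::-1];t=ctrl.camera("top")[190:320,80:230,::-1]
cv2.imwrite("pics/l.png",cv2.resize(np.hstack([s,t]),None,fx=2.6,fy=2.6,interpolation=2))
print(ctrl.get_obs())
```

```text
{'time_s': 4.1, 'qpos': array([4.71362879e-01, 4.29930704e-01, 1.32361553e+00, 5.65365493e-05,
       1.38094089e+00, 4.30267777e-01]), 'joint_vel': array([ 0.00026701,  0.05130217,  0.07997223, -0.00108247, -0.06977964,
        0.00073357]), 'tau': array([-7.61765102e-02, -6.10606885e+01, -3.66917610e+01,  7.28593790e-02,
        1.02395039e+00, -2.37366505e-03]), 'ee_pos': array([0.52805373, 0.31023588, 0.21462231]), 'eef_rot': array([ 3.13515794e+00, -3.01432411e-03,  1.61189065e+00]), 'force': array([-0.40393983, -0.06466201, -1.93532591]), 'moment': array([-0.03445118, -0.0400654 , -0.01675765]), 'grip_force': 44.99935984611511, 'grip_width': 0.03782434264463682}
```

View pics/l.png

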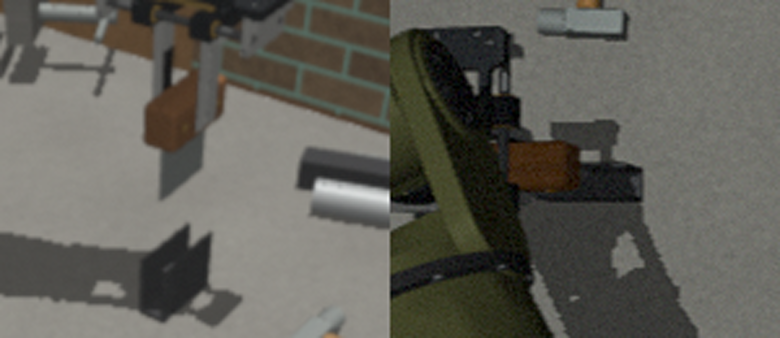

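The scraper hangs upright and clear of the channel (blade tip at scene crop (163,198)). Carrying it across.

Emit:
jog_arm:
  motion:
    - [-0.02, -0.0006, 0, 0, 0, 0, -1]
    - [-0.035, -0.001, 0, 0, 0, 0, -1]
    - [-0.042, -0.0012, 0, 0, 0, 0, -1]
    - [-0.042, -0.0012, 0, 0, 0, 0, -1]
    - [-0.042, -0.0012, 0, 0, 0, 0, -1]

```text
time_s: 4.6
ee_pos: [0.5285, 0.127, 0.2087]
eef_rot: [-3.14, 0.0, 1.612]
force: [0.3, -1.4, -1.9]
grip_width: 0.0381
grip_force: 45.0
```

Emit:
jog_arm:
  motion:
    - [-0.042, -0.0012, 0, 0, 0, 0, -1]
    - [-0.042, -0.0012, 0, 0, 0, 0, -1]
    - [-0.042, -0.0012, 0, 0, 0, 0, -1]
    - [-0.042, -0.0012, 0, 0, 0, 0, -1]
    - [-0.042, -0.0012, 0, 0, 0, 0, -1]

```text
time_s: 5.1
ee_pos: [0.5311, -0.0831, 0.2089]
eef_rot: [-3.141, -0.0, 1.612]
force: [0.3, 0.7, -2.2]
grip_width: 0.0376
grip_force: 45.0
```

Emit:
jog_arm:
  motion:
    - [-0.042, -0.0012, 0, 0, 0, 0, -1]
    - [-0.042, -0.0012, 0, 0, 0, 0, -1]
    - [-0.042, -0.0012, 0, 0, 0, 0, -1]
    - [-0.04, -0.0012, 0, 0, 0, 0, -1]
    - [-0.03, -0.001, 0, 0, 0, 0, -1]

```text
time_s: 5.6
ee_pos: [0.5333, -0.2797, 0.2085]
eef_rot: [-3.14, -0.001, 1.611]
force: [-0.3, 0.4, -2.1]
grip_width: 0.0373
grip_force: 45.0
```

Emit:
jog_arm:
  motion:
    - [-0.02, -0.001, 0, 0, 0, 0, -1]
    - [0, 0, 0, 0, 0, 0.13, -1]
    - [0, 0, 0, 0, 0, 0.13, -1]
    - [0, 0, 0, 0, 0, 0.13, -1]
    - [0, 0, 0, 0, 0, 0, -1]

```text
time_s: 6.1
ee_pos: [0.5338, -0.2971, 0.209]
eef_rot: [-3.141, -0.0, 1.22]
force: [-0.3, -0.3, -1.6]
grip_width: 0.0378
grip_force: 45.0
```

Emit:
jog_arm:
  motion:
    - [-0.009, 0.0045, 0, 0, 0, 0, -1]
    - [0, 0, 0.02, 0, 0, 0, -1]
    - [0, 0, 0.02, 0, 0, 0, -1]
    - [0, 0, 0, 0, 0, 0, -1]

```text
time_s: 6.5
ee_pos: [0.5341, -0.3074, 0.1667]
eef_rot: [-3.137, -0.001, 1.225]
force: [0.1, -0.4, -2.2]
grip_width: 0.0375
grip_force: 45.0
```

Run:
```python
from station import ctrl
import cv2,numpy as np
s=ctrl.camera("scene")[190:330,70:220,::-1];t=ctrl.camera("top")[190:330,330:480,::-1]
cv2.imwrite("pics/p.png",cv2.resize(np.hstack([s,t]),None,fx=2.6,fy=2.6,interpolation=2))
from h import *
o=ctrl.get_obs();print(o["ee_pos"],o["eef_rot"])
# expected pixels if nominal: handle & blade corners, in crop coords
p=[o["ee_pos"][0],o["ee_pos"][1],o["eef_rot"][2]-np.pi/2,o["ee_pos"][2]-.0095]
L=[(.019,.05,.044),(.019,-.05,.044),(-.019,-.05,.044),(-.019,.05,.044),(0,.04,-.06),(0,-.04,-.06),(.019,.05,0),(.019,-.05,0)]
print(((proj("scene",place(p,L))-[70,190]+.5)*2.6).round(),((proj("top",place(p,L))-[330,190]+.5)*2.6).round()+[390,0])
```

```text
[ 0.53511054 -0.30792086  0.16984888] [-3.14141027e+00 -1.13706732e-06  1.22364180e+00]
[[214.  99.]
 [ 58. 164.]
 [ 44. 125.]
 [196.  65.]
 [227. 184.]
 [119. 233.]
 [230. 143.]
 [ 82. 206.]] [[570. 118.]
 [684. 159.]
 [672. 201.]
 [557. 161.]
 [542. 155.]
 [624. 184.]
 [556. 125.]
 [664. 163.]]
```

View pics/p.png

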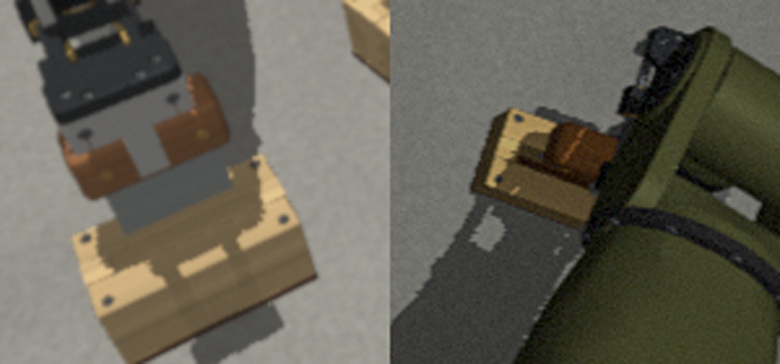

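The blade's lower corners sit at scene crop (125,235) and (232,182), within about 2 px of prediction. I'll go down to just above the slot and check close up.

Emit:
jog_arm:
  motion:
    - [0, 0, 0.01, 0, 0, 0, -1]
    - [0, 0, 0.008, 0, 0, 0, -1]
    - [0, 0, 0, 0, 0, 0, -1]

```text
time_s: 6.9
ee_pos: [0.5346, -0.3073, 0.1502]
eef_rot: [-3.14, -0.0, 1.222]
force: [-0.6, 0.6, -2.7]
grip_width: 0.0374
grip_force: 45.0
```

Run:
```python
from station import ctrl
import cv2,numpy as np
s=ctrl.camera("scene")[210:330,80:220,::-1]
cv2.imwrite("pics/q.png",cv2.resize(s,None,fx=5,fy=5,interpolation=2))
from h import *
o=ctrl.get_obs();print(o["ee_pos"],o["eef_rot"],o["force"])
p=[o["ee_pos"][0],o["ee_pos"][1],o["eef_rot"][2]-np.pi/2,o["ee_pos"][2]-.0095]
g=lambda p,L:((proj("scene",place(p,L))-[80,210]+.5)*5).round().tolist()
print("blade tip",g(p,[(0,.04,-.06),(0,-.04,-.06)]))
r=lambda a,b,z:[(a,b,z),(a,-b,z),(-a,-b,z),(-a,b,z)]
print("slot",g([.535,-.307,-.356,0],r(.01,.055,.075)),g([.535,-.307,-.356,0],r(.04,.075,.075)))
```

```text
[ 0.53482801 -0.30750041  0.15094505] [-3.14062757e+00 -2.35555455e-04  1.22208159e+00] [ 0.34143911 -0.63931126 -1.17505262]
blade tip [[399.0, 283.0], [195.0, 376.0]]
slot [[450.0, 294.0], [168.0, 422.0], [154.0, 384.0], [433.0, 260.0]] [[526.0, 325.0], [133.0, 508.0], [82.0, 351.0], [454.0, 190.0]]
```

View pics/q.png

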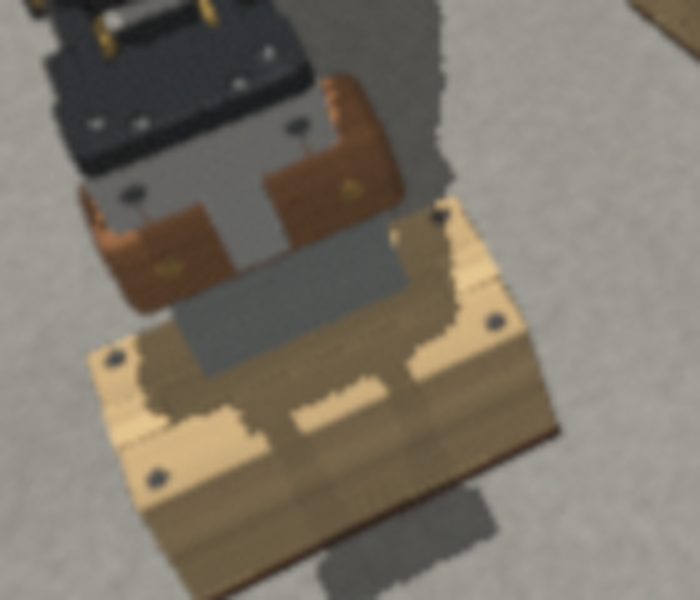

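The blade tip, at (210,376)–(409,287), is centred over the slot to within about 3 mm. Lowering it in.

Emit:
jog_arm:
  motion:
    - [0, 0, 0.008, 0, 0, 0, -1]
    - [0, 0, 0.008, 0, 0, 0, -1]
    - [0, 0, 0.008, 0, 0, 0, -1]
    - [0, 0, 0, 0, 0, 0, -1]

```text
time_s: 7.35
ee_pos: [0.5345, -0.3073, 0.1258]
eef_rot: [-3.139, -0.001, 1.222]
force: [0.2, -0.1, -2.5]
grip_width: 0.0378
grip_force: 45.0
```

No contact at 20 mm down, so I'm continuing.

Emit:
jog_arm:
  motion:
    - [0, 0, 0.008, 0, 0, 0, -1]
    - [0, 0, 0.008, 0, 0, 0, -1]
    - [0, 0, 0.008, 0, 0, 0, -1]
    - [0, 0, 0.006, 0, 0, 0, -1]
    - [0, 0, 0, 0, 0, 0, -1]

```text
time_s: 7.85
ee_pos: [0.5347, -0.3074, 0.0963]
eef_rot: [-3.14, -0.0, 1.222]
force: [-0.7, 0.3, -2.0]
grip_width: 0.0378
grip_force: 45.0
```

Emit:
jog_arm:
  motion:
    - [0, 0, 0.004, 0, 0, 0, -1]
    - [0, 0, 0.003, 0, 0, 0, -1]
    - [0, 0, 0, 0, 0, 0, -1]
    - [0, 0, 0, 0, 0, 0, -1]

```text
time_s: 8.25
ee_pos: [0.535, -0.3076, 0.0905]
eef_rot: [3.141, 0.0, 1.222]
force: [-0.9, -0.9, -2.2]
grip_width: 0.0378
grip_force: 45.0
```

Emit:
jog_arm:
  motion:
    - [0, 0, 0.002, 0, 0, 0, -1]
    - [0, 0, 0.002, 0, 0, 0, -1]
    - [0, 0, 0, 0, 0, 0, -1]
    - [0, 0, 0, 0, 0, 0, -1]

```text
time_s: 8.65
ee_pos: [0.535, -0.3076, 0.0864]
eef_rot: [-3.141, -0.0, 1.222]
force: [0.4, -0.6, -2.1]
grip_width: 0.0374
grip_force: 45.0
```

Emit:
jog_arm:
  motion:
    - [0, 0, 0.001, 0, 0, 0, -1]
    - [0, 0, 0, 0, 0, 0, -1]
    - [0, 0, 0, 0, 0, 0, -1]

```text
time_s: 8.95
ee_pos: [0.535, -0.3076, 0.0854]
eef_rot: [-3.142, 0.0, 1.222]
force: [0.1, 0.2, -2.3]
grip_width: 0.0375
grip_force: 45.0
```

Emit:
jog_arm:
  motion:
    - [0, 0, 0.001, 0, 0, 0, -1]
    - [0, 0, 0, 0, 0, 0, -1]
    - [0, 0, 0, 0, 0, 0, -1]

```text
time_s: 9.25
ee_pos: [0.5351, -0.3077, 0.0845]
eef_rot: [3.141, 0.0, 1.222]
force: [-0.3, -1.0, -2.0]
grip_width: 0.0382
grip_force: 45.0
```

Emit:
jog_arm:
  motion:
    - [0, 0, 0.001, 0, 0, 0, -1]
    - [0, 0, 0, 0, 0, 0, -1]
    - [0, 0, 0, 0, 0, 0, -1]

```text
time_s: 9.55
ee_pos: [0.5351, -0.3077, 0.0845]
eef_rot: [3.141, 0.0, 1.222]
force: [-4.5, 2.4, 8.0]
grip_width: 0.0377
grip_force: 45.0
```

The handle has come to rest on the block at the expected height. Releasing.

Emit:
jog_arm:
  motion:
    - [0, 0, 0, 0, 0, 0, 0.2]
    - [0, 0, 0, 0, 0, 0, 0.6]
    - [0, 0, 0, 0, 0, 0, 0.8]
    - [0, 0, 0, 0, 0, 0, 0.8]
    - [0, 0, 0, 0, 0, 0, 0.8]

```text
time_s: 10.05
ee_pos: [0.535, -0.3076, 0.0834]
eef_rot: [-3.142, -0.0, 1.222]
force: [0.2, 0.1, -0.3]
grip_width: 0.0739
grip_force: 0.0
```

Emit:
jog_arm:
  motion:
    - [0, 0, 0, 0, 0, 0, 0.8]
    - [0, 0, -0.02, 0, 0, 0, 0.8]
    - [0, 0, -0.03, 0, 0, 0, 0.8]
    - [0, 0, -0.04, 0, 0, 0, 0.8]
    - [0, 0, -0.04, 0, 0, 0, 0.8]

```text
time_s: 10.55
ee_pos: [0.5348, -0.3075, 0.2148]
eef_rot: [-3.141, -0.0, 1.222]
force: [0.4, -0.1, 0.3]
grip_width: 0.0846
grip_force: 0.0
```

Emit:
jog_arm:
  motion:
    - [0, 0, -0.03, 0, 0, 0, 0.8]
    - [0, 0, 0, 0, 0, 0, 0.8]
    - [0, 0, 0, 0, 0, 0, 0.8]

```text
time_s: 10.85
ee_pos: [0.535, -0.3076, 0.2433]
eef_rot: [3.141, 0.0, 1.222]
force: [-0.4, 0.1, -0.7]
grip_width: 0.0845
grip_force: 0.0
```

Run:
```python
from station import ctrl
import cv2,numpy as np
s=ctrl.camera("scene")[190:330,70:220,::-1];t=ctrl.camera("top")[190:330,330:480,::-1]
cv2.imwrite("pics/e.png",cv2.resize(np.hstack([s,t]),None,fx=2.6,fy=2.6,interpolation=2))
```

```text
(no output)
```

View pics/e.png

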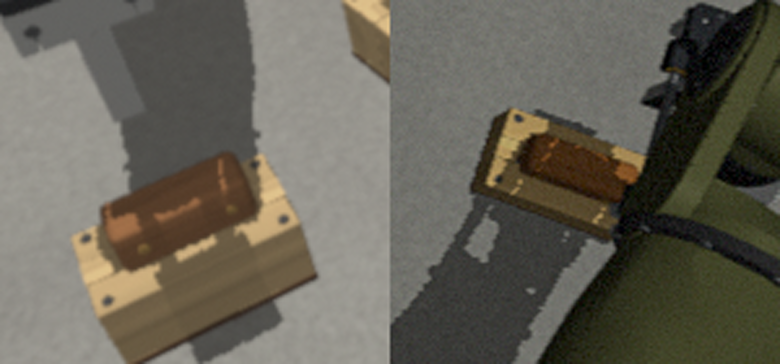

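The handle lies flat, centred and aligned on the block (scene crop about (180,210)), and the gripper is clear of it.

```bash
python3 -c "
from station import ctrl
print(ctrl.hand_in())"
```

```text
the job is handed in; nothing more can be done
None
```

The wide scraper was lowered into the long slot until its handle rested on the larger block, then released; the small scraper wasn't touched, and the job was handed in at about 11 s (no verdict was shown).

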